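# Set a freshly glued pencil box down to dry

## Task

The open-topped plywood pencil box standing on the bench has just been glued, so handle it gently: grip it by its walls with a squeeze of no more than 40 N, keep it upright, and set it down without dropping it or pressing it down. Stand it in the middle of the cork pad in the empty bay of the drying tray, with its long side running the same way as that of the dry pencil box in the other bay. Do not disturb that dry box or the solid wooden block on the bench.

Things in the scene. Friction and masses are not known exactly. Their poses are not given: they have to be found in the camera images.
- glued_box_mid (a point): Freshly glued pencil box: plywood, hollow, open top, 60 mm along its x, 44 mm along its y, 80 mm tall (z up), walls and bottom 4 mm, about 70 g, rigid, upright on the bench. This point is its centre, 40 mm above its underside. Best gripped from above on the outside of its 44 mm width (fingers closing along its y), upper half; a squeeze of 20 to 30 N holds it.
- pad_top (a point): Centre of the top of the cork pad, 92 mm square, fixed in the empty bay of a fixed wooden drying tray. The tray is 116 mm along the pad's x, 224 mm along its y, with two bays side by side along y, each 104 x 103 mm inside; rim and divider 6 mm thick, 18 mm high, 9 mm above the pad. The glued box's x must end along the pad's x, either way round.
- dry_box: Dry pencil box of the same size and make (60 x 44 x 80 mm, open top, loose), standing in the tray's other bay, 109 mm from the pad's centre along y, its 60 mm side along the pad's x. Origin at the centre of its underside. Stays there.
- block: Solid plywood block, 60 x 44 x 80 mm, closed flat top, standing loose on the bench; not to be moved. Origin at the centre of its underside. Also about: a round wooden pot 68 mm wide, 85 mm tall, and a white glue bottle 155 mm tall, 110 mm or more from the glued box, centre to centre.
Things that resemble listed ones, but are neither listed nor needed, are in the scene too. Leave any red look-alike of the part that bears glued_box_mid alone.

How it is judged (in metres and radians):
At the end, for the whole second after the job is handed in: The glued box stands upright (within 5 degrees) and at rest on the cork pad, its centre within 20 mm of the pad's centre along each side, its long side along the pad's x within 12 degrees, and released (x of glued_box_mid in the frame of pad_top between -0.02 and 0.02 m and y of glued_box_mid in the frame of pad_top between -0.02 and 0.02 m and z of glued_box_mid in the frame of pad_top below 0.045 m and angle between glued_box_mid's own z axis and vertical below 0.09 rad and angle between the x axis of glued_box_mid and the x axis of pad_top, either way round below 0.21 rad and linear speed of glued_box below 0.02 m/s); the robot touches nothing.
It fails at once if the glued box is squeezed or pushed too hard: the fingers' forces on it, both sides added, pass 95 N (a squeeze of 40 N makes 80 N) (contact force between the fingers and glued_box above 95 N).
It fails at once if the glued box is pressed down on the pad or tray with more than 40 N (contact force between glued_box and pad above 40 N or contact force between glued_box and tray above 40 N).
It fails at once if the glued box is dropped (it falls faster than 0.45 m/s, out of the fingers) (linear speed of glued_box above 0.45 m/s and contact force between the fingers and glued_box below 0.05 N).
It fails at once if the glued box is tipped by more than 25 degrees (angle between glued_box_mid's own z axis and vertical above 0.44 rad).
It fails at once if the dry box or the block is moved by more than 15 mm (distance of any of dry_box, block from where it was at the start of the episode above 0.015 m).
It also fails if it takes over 38 s, if anything falls off the work surface, if the arm or the gripper's body presses on something with over 40 N, if the wrist force passes 120 N, or if a joint passes its speed limit or range.

## Robot

A 6-joint arm with a two-finger parallel gripper is mounted at the origin on the work surface. World frame = base frame: x ahead of the robot, y to its left, z up, the work surface at z = 0. Lengths are in mm, angles in rad, forces in N, time in s.
With the tool pointing down it reaches from about 300 to 775 mm from the base axis. Payload 14.6 kg.
Tool frame: the origin (TCP) lies midway between the tips of the shut fingers; the grasp point (between the pads) lies 19 mm behind it (manip.tcp_to_grasp is the distance from the TCP to the grasp point, in mm); z points along the fingers, x is the direction in which the jaws open and shut, and the axes are right-handed (so a half turn about z gives the same grasp; the last joint's range is limited). The gripper opens to 94 mm and grips with 3 to 60 N. Pads are 16 mm wide; open, the fingers measure 119 mm over their backs; the gripper's body (75 mm by 177 mm) begins 78 mm behind the grasp point.
Start: joints at [1.159, 0.3, 1.521, -0, 1.321, -0.067], TCP at [185.902, 517.619, 205.446] pointing down, gripper open.
Joint ranges: [-3.03, 3.03], [-0.79, 2.21], [0.23, 2.52], [-1.04, 4.18], [0, 3.07], [-2.55, 2.55]. Speed limits (rad/s): [2.22, 2.22, 2.57, 3.14, 3.14, 3.14].

## Interface

Orientations are given as [roll, pitch, yaw] about the fixed x, y, z axes, in that order (R = Rz(yaw) Ry(pitch) Rx(roll)).
In Python, from cell import manip gives the robot as it stands.
- The arm moves only by the tool arm_command, never from a script. Its argument "steps" is a list of rows, each a list of 3 entries, a list of its own where there are three numbers: the opening, from 0 (shut) to 1 (fully open), then the shift along the tool's x, y, z in cm, then the turn about the tool's z in rad. A call has 1 to 5 rows; each row shifts and turns the commanded pose from where the row before left it, along the tool's axes as they then stand; what a row does not reach is not made up. A row lasts 1/12 s, in which the tool goes at most 41.7 mm and 7.16 degrees, less where a joint would pass 70% of its speed; a pose out of reach is approached as far as the arm can. A call with a gripper value outside its range is refused whole. The fingers move at their own pace and stop on an object; "force" is the grip in N (left out, the last holds). Time passes only in rows, so rows that do not move let the fingers close. It gives the time, the measured TCP pose, the force and the opening at its end, in the units of the state.
- manip.read_state(): the state, without advancing time (a new reading comes with each control period).
- manip.camera(name): name is "side" or "top"; returns (picture, depth): 420x560x3 uint8, red, green, blue; 420x560 float32, mm along the optical axis (not along the pixel's ray), 0 where there is no reading.
- manip.calibration(name): a dict with "fx", "fy", "cx", "cy" (pixels), "R" (3x3) and "t" (3): a world point X has camera coordinates R X + t. Camera axes: x right, y down, z forward; pixel columns grow to the right and rows downward; lengths in mm; the calibration is good to about 2 mm. A picture is of the moment at which its call begins. calibration takes no time and is no camera call.
- manip.sign_off(): hands the job in, once; it reports no verdict.
The state is a dict: "clock": time; "joints": joint angles; "qd": joint speeds; "effort": joint torques, N m; "eef_pos": TCP position; "eef_rot": TCP orientation; "wrist_force": force on the tool from outside, world axes, zero at the start; "moment": the same for the moment, N m; "finger_gap": finger opening in mm.
Only numpy, scipy, OpenCV 4.12 (cv2) and the standard library are available. Lean on these libraries where they do the work, as an engineer would, in place of code of your own. Each camera call takes 0.05 s, during which the arm holds its last target.

## Working session

There is one attempt and no reset: what is moved stays moved. The work goes in short steps, Python scripts to look and compute and a tool call to move; the robot and the scene stay as the last step left them, time stands still between calls to the robot, and variables do not carry over. Pictures are saved under pics/ and viewed, and the job is handed in when it is done.

Besides the shell and the picture viewer there is one more tool, called in YAML: its name, and indented under it one key for each argument. arm_command: Moves the arm, as the interface text tells. Its arguments: {"type":"object","properties":{"steps":{"type":"array","items":{"type":"array"}},"force":{"type":"number"}},"required":["steps"]}

```bash
mkdir -p pics
python3 - <<'E'
from cell import manip
import cv2,numpy as np
for n in("top","side"):
    p,d=manip.camera(n); np.savez(f"pics/{n}0.npz",p=p,d=d); cv2.imwrite(f"pics/{n}0.png",p[:,:,::-1])
    c=manip.calibration(n); print(n,{k:np.round(v,3).tolist() for k,v in c.items()})
print(manip.read_state())
E
```

```text
top {'fx': 483.011, 'fy': 483.011, 'cx': 274.054, 'cy': 213.495, 'R': [[0.018, -1.0, 0.009], [-0.995, -0.019, -0.101], [0.101, -0.007, -0.995]], 't': [-13.846, 551.147, 1037.9]}
side {'fx': 379.531, 'fy': 379.531, 'cx': 276.986, 'cy': 208.437, 'R': [[0.927, -0.375, 0.017], [-0.264, -0.685, -0.679], [0.266, 0.625, -0.734]], 't': [-529.979, 184.106, 627.069]}
{'clock': 0.1, 'joints': array([ 1.15943435e+00,  3.00412442e-01,  1.52149437e+00, -5.33735787e-05,
        1.32070046e+00, -6.65879701e-02]), 'qd': array([-8.79018255e-04, -7.89490722e-04, -2.12293631e-03,  2.28621907e-05,
       -1.74867795e-03, -5.84121397e-05]), 'effort': array([ 1.12407946e-03, -5.32641363e+01, -3.53281510e+01,  7.09531526e-02,
        2.35219148e-02, -4.41467603e-05]), 'eef_pos': array([185.81003565, 517.42167579, 204.95518573]), 'eef_rot': array([-3.14157673e+00,  1.01581185e-03,  1.22603557e+00]), 'wrist_force': array([-0.03794062, -0.9209826 , -0.13100396]), 'moment': array([0.00164724, 0.01367509, 0.01473668]), 'finger_gap': 94.27823741412702}
```

```bash
ls -la .
```

```text
total 12
drwxr-xr-x  3 agent agent 4096 Dec  6 04:19 .
drwxr-xr-x 23 root  root  4096 Dec  6 04:19 ..
drwxr-xr-x  2 agent agent 4096 Dec  6 04:20 pics
```

View pics/top0.png

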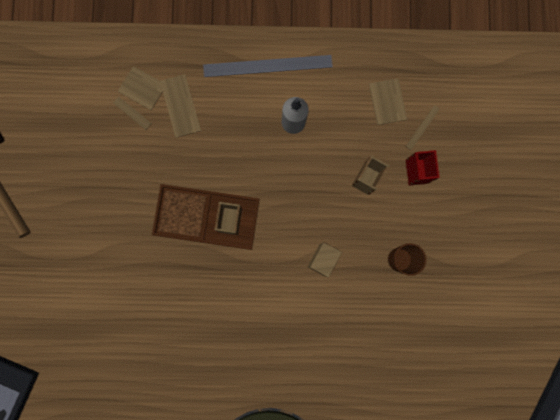

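View pics/side0.png

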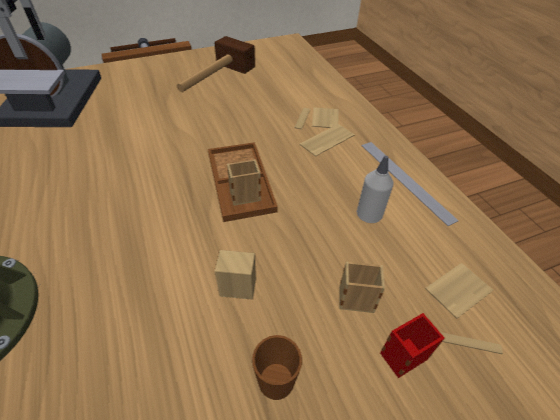

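The pictures show these things that could be taken for the glued box:
- Open plywood box at top (370,175), side (362,287).
- Closed block at top (325,259), side (237,275).
- Dry box in the tray at top (228,218), side (244,182).
- Red look-alike at top (423,167), side (411,345).
- Brown round pot at top (407,259).

By the description, I choose the open plywood box on the bench at top (370,175). I'll check it in a crop and measure.

```bash
cat > h.py <<'E'
import numpy as np,cv2
from cell import manip
def cloud(n,d):
    c=manip.calibration(n);R=np.array(c["R"]);t=np.array(c["t"])
    v,u=np.mgrid[:d.shape[0],:d.shape[1]]
    X=np.stack([(u-c["cx"])/c["fx"]*d,(v-c["cy"])/c["fy"]*d,d],-1)
    P=(X-t)@R; P[d==0]=np.nan
    return P
def rect(P,box,z0,z1):
    x0,x1,y0,y1=box
    m=(P[...,2]>z0)&(P[...,2]<z1)&(P[...,0]>x0)&(P[...,0]<x1)&(P[...,1]>y0)&(P[...,1]<y1)
    q=P[m]; return q,m
def ray(n,u,v,z):
    c=manip.calibration(n);R=np.array(c["R"]);t=np.array(c["t"])
    o=-R.T@t; k=R.T@np.array([(u-c["cx"])/c["fx"],(v-c["cy"])/c["fy"],1]); s=(z-o[2])/k[2]; return o+s*k
E
python3 - <<'E'
from h import *
a=np.load("pics/top0.npz");p=a["p"];P=cloud("top",a["d"])
for nm,(u0,u1,v0,v1) in dict(glued=(340,400,140,205),block=(300,350,230,290),dry=(205,250,192,245)).items():
    m=np.zeros(p.shape[:2],bool);m[v0:v1,u0:u1]=1
    m&=(P[...,2]>70)&(P[...,2]<92)
    q=P[m]; r=cv2.minAreaRect(q[:,:2].astype(np.float32)); 
    print(nm,m.sum(),np.round(np.median(q[:,2]),1),np.round(r[0],1),np.round(r[1],1),round(r[2],1), [list(np.round(b)) for b in cv2.boxPoints(r)])
for nm,uv in dict(bench=(300,340),cork=(183,214),divider=(208,214)).items(): print(nm,P[uv[1],uv[0]].round(1))
# tray corners by mask: height 5..25
m=np.zeros(p.shape[:2],np.uint8);m[178:255,145:268]=1
hsv=cv2.cvtColor(p,cv2.COLOR_RGB2HSV)
mm=m.astype(bool)&(P[...,2]>12)&(P[...,2]<25)
r=cv2.minAreaRect(P[mm][:,:2].astype(np.float32));print("tray",mm.sum(),r)
t1=cv2.resize(p[140:210,340:445],None,fx=6,fy=6,interpolation=cv2.INTER_CUBIC)
t2=cv2.resize(p[175:260,140:270],None,fx=6,fy=6,interpolation=cv2.INTER_CUBIC)
cv2.imwrite("pics/c1.png",t1[:,:,::-1]);cv2.imwrite("pics/c2.png",t2[:,:,::-1])
s=np.load("pics/side0.npz")["p"];cv2.imwrite("pics/c3.png",cv2.resize(s[240:390,320:460],None,fx=4,fy=4,interpolation=cv2.INTER_CUBIC)[:,:,::-1])
E
```

```text
glued 235 80.1 [ 638.  -212.4] [44.2 61.4] 62.0 [[np.float32(600.0), np.float32(-218.0)], [np.float32(655.0), np.float32(-246.0)], [np.float32(675.0), np.float32(-207.0)], [np.float32(621.0), np.float32(-178.0)]]
block 617 80.4 [ 452.4 -113.5] [44.2 60. ] 62.6 [[np.float32(416.0), np.float32(-119.0)], [np.float32(469.0), np.float32(-147.0)], [np.float32(489.0), np.float32(-108.0)], [np.float32(436.0), np.float32(-80.0)]]
dry 241 85.3 [536.2  94. ] [44.4 60.1] 82.4 [[np.float32(503.0), np.float32(76.0)], [np.float32(563.0), np.float32(68.0)], [np.float32(569.0), np.float32(112.0)], [np.float32(509.0), np.float32(120.0)]]
bench [274.4 -66.2  -1.5]
cork [548.1 200.2  10.2]
divider [549.4 144.5   8.1]
tray 1226 ((543.4932250976562, 148.05035400390625), (224.46072387695312, 116.32819366455078), 82.67632293701172)
```

View pics/c1.png

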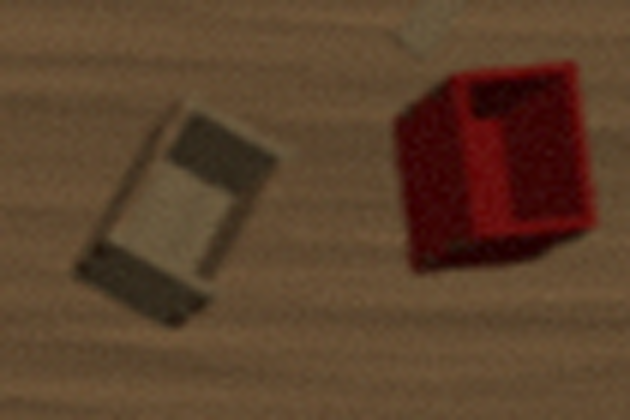

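View pics/c3.png

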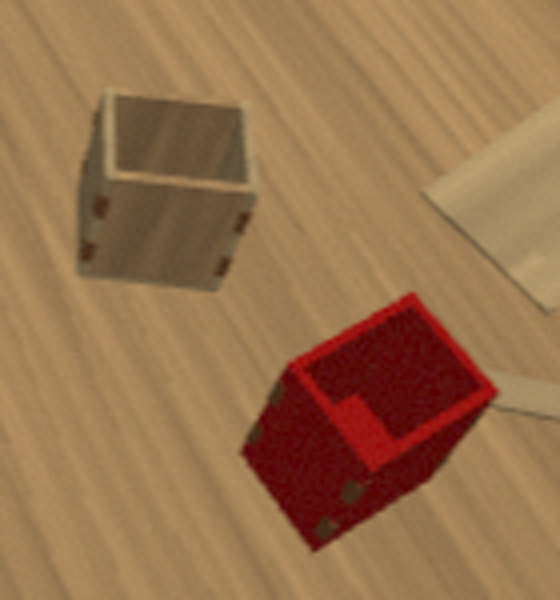

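View pics/c2.png

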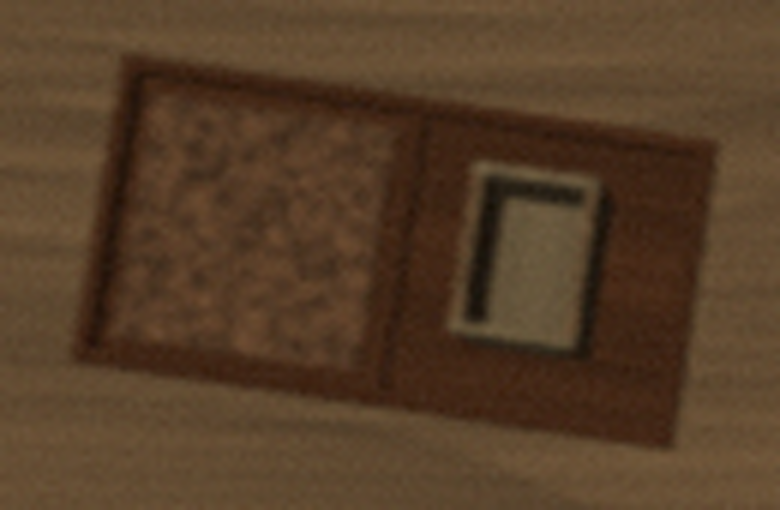

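The crops confirm the choice. The bare plywood box at crop 1 (180,215) is open and hollow. The red one at (500,165) is the look-alike. The tray's left bay, at crop 2 (240,220), holds the empty cork pad. I'll cross-check with the side view and work out the move.

Run:
```python
from h import *
def rr(n,c,rad,z0,z1,col=None):
    a=np.load(f"pics/{n}0.npz");P=cloud(n,a["d"]);p=a["p"].astype(int)
    m=(P[...,2]>z0)&(P[...,2]<z1)&(np.hypot(P[...,0]-c[0],P[...,1]-c[1])<rad)
    if col: m&=(p[...,0]>2*p[...,1]+20)
    r=cv2.minAreaRect(P[m][:,:2].astype(np.float32)); print(n,m.sum(),np.round(r[0],1),np.round(r[1],1),round(r[2],1),np.median(P[m][:,2]).round(1));return r
for n in("top","side"):
    rr(n,(638,-212),48,73,87); rr(n,(536,94),48,78,95); rr(n,(543,148),130,12,24)
r=rr("top",(650,-310),60,70,92,1)
rel=cv2.boxPoints(r)-np.array([638,-212.4]);b=np.radians(62)
print("red corners in jaw frame (along jaw, across)",np.c_[rel@[np.cos(b),np.sin(b)],rel@[-np.sin(b),np.cos(b)]].round())
s=manip.read_state();y=s["eef_rot"][2];d=np.array([638,-212.4])-s["eef_pos"][:2]
print("tool shift cm x,y:",d@[np.cos(y),np.sin(y)]/10,d@[np.sin(y),-np.cos(y)]/10,"turn",y-b)
```

```text
top 216 [ 638.1 -212.6] [44.  61.3] 61.6 80.4
top 209 [536.3  94.1] [44.4 60.1] 82.5 85.7
top 1220 [543.5 148.1] [224.5 116.3] 82.7 17.4
side 435 [ 635.7 -209. ] [46.  60.3] 61.5 78.3
side 279 [534.4  97.6] [47.2 60. ] 82.6 83.9
side 897 [541.4 152.4] [229.  116.2] 82.7 16.6
top 255 [ 656.5 -326.6] [60.2 44. ] 7.0 79.4
red corners in jaw frame (along jaw, across) [[ -91.  -33.]
 [-127.  -58.]
 [ -93. -107.]
 [ -57.  -82.]]
tool shift cm x,y: -53.404896228859776 67.22403946441412 turn 0.1439314302237784
```

arm_command:
  steps:
    - [0.75,[-1,1.3,0],0]
    - [0.75,[-2.1,2.7,0],0]
    - [0.75,[-2.1,2.7,0],0]
    - [0.75,[-2.1,2.7,0],0]
    - [0.75,[-2.1,2.7,0],0]
  force: 25

```text
clock: 0.52
eef_pos: [268.3, 386.8, 205.2]
eef_rot: [-3.141, 0.0, 1.227]
wrist_force: [1.1, 1.0, 0.1]
finger_gap: 70.6
```

arm_command:
  steps:
    - [0.75,[-2.1,2.7,0],0]
    - [0.75,[-2.1,2.7,0],0]
    - [0.75,[-2.1,2.7,0],0]
    - [0.75,[-2.1,2.7,0],0]
    - [0.75,[-2.1,2.7,0],0]

```text
clock: 0.93
eef_pos: [360.0, 242.2, 205.4]
eef_rot: [-3.142, 0.0, 1.226]
wrist_force: [1.0, 1.0, -0.1]
finger_gap: 70.6
```

arm_command:
  steps:
    - [0.75,[-2.1,2.7,0],0]
    - [0.75,[-2.1,2.7,0],0]
    - [0.75,[-2.1,2.7,0],0]
    - [0.75,[-2.1,2.7,0],0]
    - [0.75,[-2.1,2.7,0],0]

```text
clock: 1.35
eef_pos: [451.6, 97.7, 205.4]
eef_rot: [-3.141, 0.0, 1.226]
wrist_force: [0.3, 0.9, -0.3]
finger_gap: 70.4
```

arm_command:
  steps:
    - [0.75,[-2.1,2.7,0],0]
    - [0.75,[-2.1,2.7,0],0]
    - [0.75,[-2.1,2.7,0],0]
    - [0.75,[-2.1,2.7,0],0]
    - [0.75,[-2.1,2.7,0],0]

```text
clock: 1.77
eef_pos: [543.2, -46.8, 205.1]
eef_rot: [-3.141, 0.0, 1.226]
wrist_force: [0.7, 1.3, -0.4]
finger_gap: 70.5
```

arm_command:
  steps:
    - [0.75,[-2.1,2.7,0],0]
    - [0.75,[-2.1,2.7,0],0]
    - [0.75,[-2.1,2.7,0],0]
    - [0.75,[-1,1.2,0],0.07]
    - [0.75,[0,0,0],0.07]

```text
clock: 2.18
eef_pos: [606.2, -148.1, 204.2]
eef_rot: [-3.14, 0.001, 1.08]
wrist_force: [-1.9, 1.3, 0.3]
finger_gap: 70.4
```

arm_command:
  steps:
    - [0.75,[0,0,0],0]
    - [0.75,[0,0,0],0]

```text
clock: 2.35
eef_pos: [605.3, -145.1, 205.0]
eef_rot: [-3.141, 0.0, 1.088]
wrist_force: [-0.4, -0.2, -0.4]
finger_gap: 70.3
```

arm_command:
  steps:
    - [0.75,[-1.4,1.9,0],0.01]
    - [0.75,[-1.4,1.9,0],0]
    - [0.75,[-1.6,2.1,0],0]
    - [0.75,[0,0,2],0]
    - [0.75,[0,0,2],0]

```text
clock: 2.77
eef_pos: [637.2, -212.5, 165.6]
eef_rot: [3.14, -0.0, 1.078]
wrist_force: [0.6, 0.0, -0.8]
finger_gap: 70.4
```

Run:
```python
from h import *
for n in("top","side"):
    p,d=manip.camera(n);np.savez(f"pics/{n}1.npz",p=p,d=d)
    sl=(slice(110,240),slice(300,460)) if n=="top" else (slice(180,380),slice(270,450))
    cv2.imwrite(f"pics/{n}1.png",cv2.resize(p[sl],None,fx=3,fy=3)[:,:,::-1])
s=manip.read_state();print(s["eef_pos"],s["eef_rot"])
```

```text
[ 635.48943403 -210.94660311  162.11038481] [-3.13600841e+00  6.07141893e-04  1.07853355e+00]
```

View pics/side1.png

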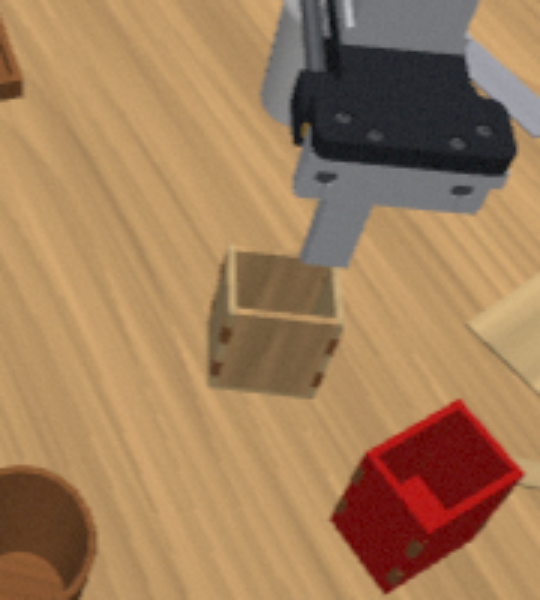

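View pics/top1.png

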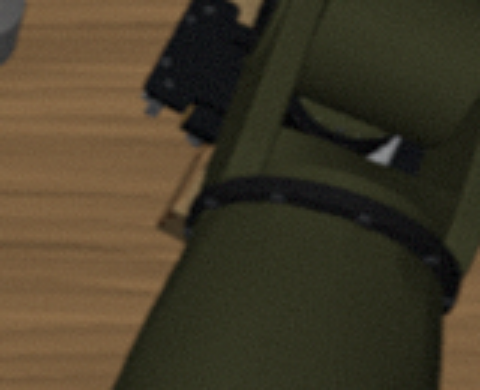

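Run:
```python
from h import *
c=manip.calibration("side");R=np.array(c["R"]);t=np.array(c["t"])
s=manip.read_state();o=s["eef_pos"];y=1.0785
j=np.array([np.cos(y),np.sin(y),0]);a=np.array([np.sin(y),-np.cos(y),0])
for k in (-35,-47.5):
  for w in(-8,8):
    X=R@(o+k*j+w*a)+t; print(k,w,((X[:2]/X[2]*c["fx"]+[c["cx"],c["cy"]])-[270,180])*3)
```

```text
-35 -8 [302.68089598 249.71191606]
-35 8 [337.94565707 253.19610593]
-47.5 -8 [304.32571946 272.59981701]
-47.5 8 [340.17504404 276.18484428]
```

The near fingertip is at side crop (325,265), in front of the box's far upper corner and clear of the walls. Its projected position disagrees with the side view by about 3 mm, which matches the side-to-top offset I measured. I therefore trust the top view and put the box at about (638,-212.5).

arm_command:
  steps:
    - [0.75,[0,0.3,2],0]
    - [0.75,[0,0,2],0]
    - [0.75,[0,0,2],0]
    - [0.75,[0,0,1.5],0]
    - [0.75,[0,0,1.2],0]

```text
clock: 3.28
eef_pos: [639.5, -212.6, 78.5]
eef_rot: [3.141, -0.0, 1.078]
wrist_force: [-0.4, 0.0, 0.1]
finger_gap: 70.4
```

arm_command:
  steps:
    - [0.75,[0,0,1.2],0]
    - [0.75,[0,0,1.0],0]
    - [0.75,[0,0,1.0],0]
    - [0.75,[0,0,0],0]
    - [0.75,[0,0,0],0]

```text
clock: 3.7
eef_pos: [639.4, -213.3, 46.3]
eef_rot: [-3.141, 0.0, 1.076]
wrist_force: [0.2, -1.1, -0.1]
finger_gap: 70.7
```

arm_command:
  steps:
    - [0.65,[0,0,0],0]
    - [0.58,[0,0,0],0]
    - [0.52,[0,0,0],0]
    - [0.48,[0,0,0],0]
    - [0.46,[0,0,0],0]
  force: 12

```text
clock: 4.12
eef_pos: [639.6, -213.3, 46.9]
eef_rot: [3.141, -0.0, 1.076]
wrist_force: [-0.3, 0.5, 1.2]
finger_gap: 44.2
```

arm_command:
  steps:
    - [0.43,[0,0,0],0]
    - [0.4,[0,0,0],0]
    - [0.3,[0,0,0],0]
    - [0.3,[0,0,0],0]
    - [0.3,[0,0,0],0]
  force: 18

```text
clock: 4.53
eef_pos: [639.7, -213.3, 46.8]
eef_rot: [3.141, -0.0, 1.076]
wrist_force: [1.2, 0.7, 3.4]
finger_gap: 44.2
```

arm_command:
  steps:
    - [0.3,[0,0,0],0]
    - [0.3,[0,0,0],0]
    - [0.3,[0,0,-0.2],0]
    - [0.3,[0,0,-0.4],0]
    - [0.3,[0,0,-0.6],0]
  force: 26

```text
clock: 4.95
eef_pos: [638.8, -213.2, 57.9]
eef_rot: [-3.14, 0.0, 1.076]
wrist_force: [-0.0, -0.5, -1.2]
finger_gap: 44.5
```

arm_command:
  steps:
    - [0.3,[0,0,-1],0]
    - [0.3,[0,0,-1.5],0]
    - [0.3,[0,0,-2],0]
    - [0.3,[0,0,-2],0]
    - [0.3,[0,0,-2],0]

```text
clock: 5.37
eef_pos: [639.3, -213.4, 145.2]
eef_rot: [3.141, 0.0, 1.076]
wrist_force: [-0.3, 0.6, -0.3]
finger_gap: 44.2
```

arm_command:
  steps:
    - [0.3,[0,0,-2],0]
    - [0.3,[0,0,-1.5],0]
    - [0.3,[0,0,-0.8],0]
    - [0.3,[0,0,0],0]
    - [0.3,[0,0,0],0]

```text
clock: 5.78
eef_pos: [639.3, -213.3, 186.3]
eef_rot: [-3.141, 0.0, 1.076]
wrist_force: [0.4, -0.4, -1.5]
finger_gap: 44.6
```

Run:
```python
from h import *
p,d=manip.camera("side");np.savez("pics/side2.npz",p=p,d=d);cv2.imwrite("pics/side2.png",p[:,:,::-1])
s=manip.read_state();o=s["eef_pos"];y=s["eef_rot"][2];print(o,s["eef_rot"],s["wrist_force"],s["finger_gap"],s["joints"])
g=np.array([550.2,202.1])-o[:2];print("world d",g)
print("shift cm",g@[np.cos(y),np.sin(y)]/10,g@[np.sin(y),-np.cos(y)]/10,"turn",y-np.radians(82.6))
```

```text
[ 639.077639   -213.21507383  185.45786798] [-3.14021176e+00  2.57504257e-04  1.07601445e+00] [-0.03888349  0.34112228 -1.70996481] 44.28252935792789 [-3.76332808e-01  5.98133398e-01  1.14183776e+00 -9.38342920e-05
  1.40302314e+00 -1.45233134e+00]
world d [-88.877639   415.31507383]
shift cm 32.33046615566585 -27.542683435570687 turn -0.36562751649971026
```

View pics/side2.png

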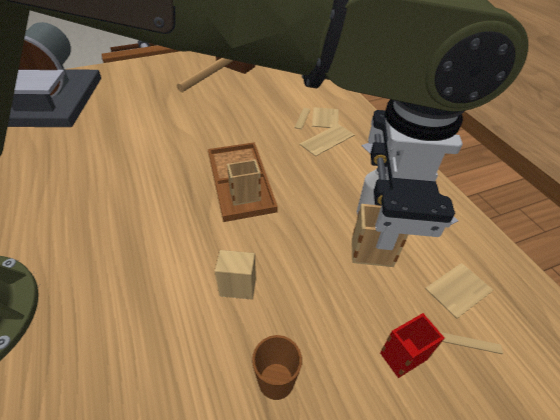

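The box is held upright between the fingers at (378,240). Its underside is about 139 mm up, clear of everything on the way. Next I carry it to the bay.

arm_command:
  steps:
    - [0.3,[0.6,-0.5,0],0]
    - [0.3,[1.3,-1.1,0],0]
    - [0.3,[2,-1.7,0],0]
    - [0.3,[2.2,-1.9,0],0]
    - [0.3,[2.2,-1.9,0],0]

```text
clock: 6.25
eef_pos: [615.4, -105.0, 185.3]
eef_rot: [-3.14, 0.0, 1.076]
wrist_force: [0.4, 0.1, -1.2]
finger_gap: 44.4
```

arm_command:
  steps:
    - [0.3,[2.2,-1.9,0],0]
    - [0.3,[2.2,-1.9,0],0]
    - [0.3,[2.2,-1.9,0],0]
    - [0.3,[2.2,-1.9,0],0]
    - [0.3,[2.2,-1.9,0],0]

```text
clock: 6.67
eef_pos: [583.9, 37.1, 185.6]
eef_rot: [-3.14, 0.001, 1.076]
wrist_force: [1.8, 0.4, -1.3]
finger_gap: 44.3
```

arm_command:
  steps:
    - [0.3,[2.2,-1.9,0],0]
    - [0.3,[2.2,-1.9,0],0]
    - [0.3,[2.2,-1.9,0],0]
    - [0.3,[2,-1.7,0],0]
    - [0.3,[1.5,-1.2,0],0]

```text
clock: 7.08
eef_pos: [555.9, 167.4, 185.6]
eef_rot: [-3.14, 0.001, 1.077]
wrist_force: [0.5, 0.4, 0.1]
finger_gap: 44.2
```

arm_command:
  steps:
    - [0.3,[0.7,-0.6,0],-0.04]
    - [0.3,[0,0,0],-0.08]
    - [0.3,[0,0,0],-0.1]
    - [0.3,[0,0,0],-0.08]
    - [0.3,[0,0,0],-0.06]

```text
clock: 7.5
eef_pos: [555.0, 173.8, 185.8]
eef_rot: [-3.141, 0.001, 1.442]
wrist_force: [-0.0, -0.1, -0.8]
finger_gap: 44.4
```

arm_command:
  steps:
    - [0.3,[0,0,0],0]
    - [0.3,[0,0,0],0]

```text
clock: 7.67
eef_pos: [555.1, 173.8, 186.0]
eef_rot: [-3.141, 0.0, 1.435]
wrist_force: [0.7, -0.2, -1.1]
finger_gap: 44.3
```

Run:
```python
from h import *
for n in("top","side"):
    p,d=manip.camera(n);np.savez(f"pics/{n}3.npz",p=p,d=d);cv2.imwrite(f"pics/{n}3.png",p[:,:,::-1])
s=manip.read_state();o=s["eef_pos"];y=s["eef_rot"][2];print(s["clock"],o,s["eef_rot"],s["wrist_force"],s["finger_gap"])
g=np.array([550.2,202.1])-o[:2];print("world d",g)
print("shift cm",g@[np.cos(y),np.sin(y)]/10,g@[np.sin(y),-np.cos(y)]/10,"turn",y-np.radians(82.6))
```

```text
7.7667 [555.22108214 173.91351229 186.18719457] [-3.14121349e+00  1.84639157e-04  1.43453378e+00] [ 0.76216763  0.28975779 -1.55244655] 44.206783177118695
world d [-5.02108214 28.18648771]
shift cm 2.72431461751738 -0.8803427834678414 turn -0.007108180454021618
```

arm_command:
  steps:
    - [0.3,[1.0,-0.3,0],-0.01]
    - [0.3,[1.2,-0.4,0],0]
    - [0.3,[0.5,-0.2,0],0]
    - [0.3,[0,0,1],0]
    - [0.3,[0,0,2],0]

```text
clock: 8.18
eef_pos: [550.5, 203.1, 157.5]
eef_rot: [3.138, -0.001, 1.447]
wrist_force: [0.9, 0.6, -1.5]
finger_gap: 43.9
```

arm_command:
  steps:
    - [0.3,[0,0,2],0]
    - [0.3,[0,0,2],0]
    - [0.3,[0,0,1],0]
    - [0.3,[0,0,0],0]
    - [0.3,[0,0,0],0]

```text
clock: 8.6
eef_pos: [549.8, 202.1, 106.5]
eef_rot: [-3.141, 0.0, 1.446]
wrist_force: [-1.2, 0.4, -0.2]
finger_gap: 44.3
```

Run:
```python
from h import *
for n in("top","side"):
    p,d=manip.camera(n);np.savez(f"pics/{n}4.npz",p=p,d=d)
    sl=(slice(160,270),slice(120,280)) if n=="top" else (slice(60,240),slice(150,350))
    cv2.imwrite(f"pics/{n}4.png",cv2.resize(p[sl],None,fx=3.3,fy=3.3)[:,:,::-1])
s=manip.read_state();o=s["eef_pos"];y=s["eef_rot"][2];print(s["clock"],o,s["eef_rot"],s["wrist_force"],s["finger_gap"])
g=np.array([550.2,202.1])-o[:2];print("world d",g)
print("shift cm",g@[np.cos(y),np.sin(y)]/10,g@[np.sin(y),-np.cos(y)]/10,"turn",y-np.radians(82.6))
```

```text
8.7 [550.37873812 202.2534347  107.62839598] [ 3.13999134e+00 -6.74022882e-04  1.44606471e+00] [ 0.70145683 -0.48875427 -0.12849103] 44.03969266853305
world d [-0.17873812 -0.1534347 ]
shift cm -0.017447921052441487 -0.0158260946062274 turn 0.00442275248445978
```

View pics/side4.png

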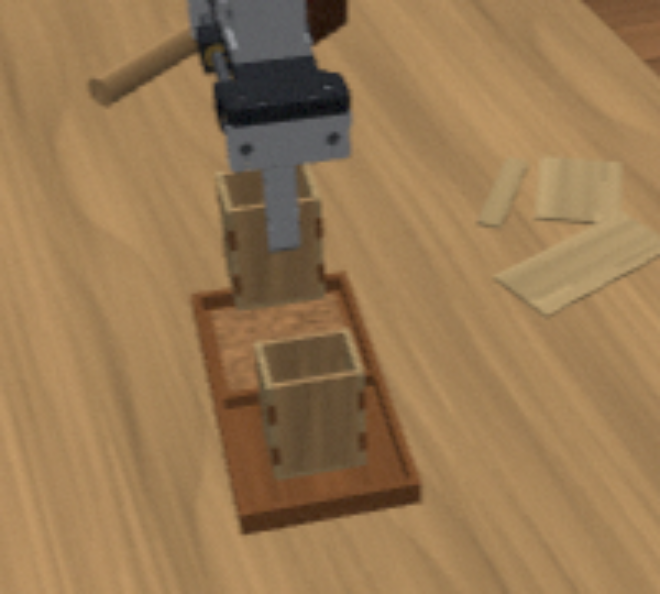

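View pics/top4.png

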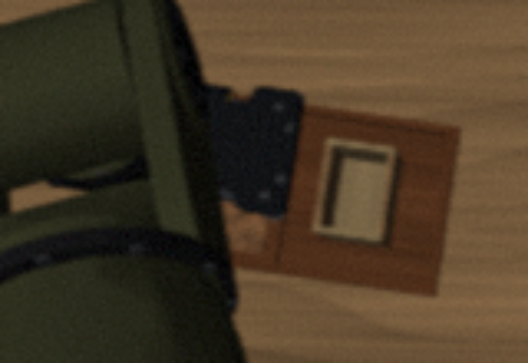

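In the side crop the box hangs upright over the cork, its lower edge at (280,303). It is parallel to the dry box at (312,410). I'll check the height of its underside by depth.

Run:
```python
from h import *
a=np.load("pics/side4.npz");P=cloud("side",a["d"])
def col(y0,y1,z):
    m=(P[...,0]>525)&(P[...,0]<575)&(P[...,1]>y0)&(P[...,1]<y1)
    q=P[m]; h=np.histogram(q[:,2],bins=np.arange(-5,160,5)); print([(int(b),int(n)) for b,n in zip(h[1],h[0]) if n])
    return q
col(170,187,0)
m=(P[...,0]>530)&(P[...,0]<570)&(P[...,1]>172)&(P[...,1]<190)&(P[...,2]>40); print("lowest of box",np.sort(P[m][:,2])[:8].round(1))
m=(P[...,0]>520)&(P[...,0]<560)&(P[...,1]>165)&(P[...,1]<240)&(P[...,2]<25); print("cork",np.median(P[m][:,2]).round(1))
m=(P[...,0]>500)&(P[...,0]<590)&(P[...,1]>160)&(P[...,1]<235)&(P[...,2]>130)&(P[...,2]<145); q=P[m];print("rim",np.median(q[:,2]).round(1),q[:,:2].min(0).round(1),q[:,:2].max(0).round(1))
```

```text
[(55, 4), (60, 38), (65, 38), (70, 34), (75, 41), (80, 41), (85, 39), (90, 43), (95, 36), (100, 40), (105, 29), (110, 34), (115, 29), (120, 32), (125, 33), (130, 31), (135, 39), (140, 14), (145, 6), (150, 8)]
lowest of box [58.9 59.6 59.6 60.2 60.4 60.6 60.7 60.9]
cork 7.8
rim 137.2 [512.6 166.3] [576.1 228.1]
```

The underside is about 52 mm above the cork, so contact should come near TCP z = 55–56.

arm_command:
  steps:
    - [0.3,[0,0,1],0]
    - [0.3,[0,0,1.4],0]
    - [0.3,[0,0,1.2],0]
    - [0.3,[0,0,0.7],0]
    - [0.3,[0,0,0.2],0]

```text
clock: 9.12
eef_pos: [549.3, 201.9, 60.0]
eef_rot: [-3.14, 0.001, 1.446]
wrist_force: [0.3, 0.7, -0.7]
finger_gap: 44.3
```

arm_command:
  steps:
    - [0.3,[0,0,0],0]
    - [0.3,[0,0,0.1],0]
    - [0.3,[0,0,0.1],0]
    - [0.3,[0,0,0],0]

```text
clock: 9.45
eef_pos: [550.0, 202.1, 59.8]
eef_rot: [3.141, -0.0, 1.446]
wrist_force: [-0.1, 0.2, -0.0]
finger_gap: 44.1
```

arm_command:
  steps:
    - [0.3,[0,0,0.1],0]
    - [0.3,[0,0,0],0]
    - [0.3,[0,0,0],0]

```text
clock: 9.7
eef_pos: [549.9, 202.1, 58.6]
eef_rot: [3.141, -0.0, 1.446]
wrist_force: [-0.3, -0.7, -1.1]
finger_gap: 44.6
```

arm_command:
  steps:
    - [0.3,[0,0,0.1],0]
    - [0.3,[0,0,0],0]
    - [0.3,[0,0,0],0]

```text
clock: 9.95
eef_pos: [549.8, 202.0, 57.4]
eef_rot: [-3.141, 0.0, 1.446]
wrist_force: [-0.1, -0.2, -1.0]
finger_gap: 44.4
```

arm_command:
  steps:
    - [0.3,[0,0,0.1],0]
    - [0.3,[0,0,0],0]
    - [0.3,[0,0,0],0]

```text
clock: 10.2
eef_pos: [549.8, 202.0, 56.4]
eef_rot: [-3.142, 0.0, 1.446]
wrist_force: [0.1, -0.3, -0.9]
finger_gap: 44.4
```

arm_command:
  steps:
    - [0.3,[0,0,0.05],0]
    - [0.3,[0,0,0],0]
    - [0.3,[0,0,0],0]

```text
clock: 10.45
eef_pos: [549.8, 202.0, 55.9]
eef_rot: [-3.142, 0.0, 1.446]
wrist_force: [0.3, -0.1, -0.9]
finger_gap: 43.9
```

arm_command:
  steps:
    - [0.3,[0,0,0.05],0]
    - [0.3,[0,0,0],0]
    - [0.3,[0,0,0],0]

```text
clock: 10.7
eef_pos: [550.0, 202.1, 55.7]
eef_rot: [3.141, -0.0, 1.446]
wrist_force: [-0.9, 0.1, 2.5]
finger_gap: 44.2
```

arm_command:
  steps:
    - [0.3,[0,0,0],0]
    - [0.3,[0,0,0],0]

```text
clock: 10.87
eef_pos: [550.0, 202.1, 55.7]
eef_rot: [3.141, -0.0, 1.446]
wrist_force: [-0.2, 0.3, 4.9]
finger_gap: 44.0
```

The upward force has gone from −1 to +4.9 N, so the box is on the cork. I release it gently: lower the grip force first, then open partway.

arm_command:
  steps:
    - [0.3,[0,0,0],0]
    - [0.3,[0,0,0],0]
    - [0.45,[0,0,0],0]
  force: 8

```text
clock: 11.12
eef_pos: [550.0, 202.2, 55.5]
eef_rot: [3.141, -0.0, 1.446]
wrist_force: [0.1, 2.0, 2.7]
finger_gap: 44.4
```

arm_command:
  steps:
    - [0.5,[0,0,0],0]
    - [0.56,[0,0,0],0]
    - [0.63,[0,0,0],0]
    - [0.7,[0,0,0],0]
    - [0.72,[0,0,0],0]

```text
clock: 11.53
eef_pos: [549.7, 202.0, 55.3]
eef_rot: [-3.141, 0.0, 1.446]
wrist_force: [-0.3, -0.1, 0.7]
finger_gap: 66.5
```

arm_command:
  steps:
    - [0.72,[0,0,-0.5],0]
    - [0.72,[0,0,-1],0]
    - [0.72,[0,0,-2],0]
    - [0.72,[0,0,-3],0]
    - [0.72,[0,0,-3],0]

```text
clock: 11.95
eef_pos: [549.5, 201.9, 152.2]
eef_rot: [-3.141, 0.0, 1.446]
wrist_force: [0.9, 1.0, 0.9]
finger_gap: 67.5
```

arm_command:
  steps:
    - [0.72,[0,0,-3],0]
    - [0.72,[0,0,-3],0]
    - [0.72,[0,0,-2],0]
    - [0.72,[-3,0,0],0]
    - [0.72,[-3,0,0],0]

```text
clock: 12.37
eef_pos: [542.4, 142.7, 232.7]
eef_rot: [3.139, -0.001, 1.448]
wrist_force: [0.7, -0.4, -0.4]
finger_gap: 67.5
```

Moving clear so the top camera can see the tray.

arm_command:
  steps:
    - [0.72,[-3.5,0,0],0]
    - [0.72,[-3.5,0,0],0]
    - [0.72,[-3.5,0,0],0]
    - [0.72,[-3.5,0,0],0]
    - [0.72,[-3.5,0,0],0]

```text
clock: 12.78
eef_pos: [520.0, -32.7, 231.6]
eef_rot: [3.14, 0.0, 1.446]
wrist_force: [-0.0, -0.3, 0.2]
finger_gap: 67.9
```

arm_command:
  steps:
    - [0.72,[-3.5,0,0],0]
    - [0.72,[-3.5,0,0],0]
    - [0.72,[-3,0,0],0]
    - [0.72,[-1.5,0,0],0]
    - [0.72,[0,0,0],0]

```text
clock: 13.2
eef_pos: [505.7, -147.9, 231.4]
eef_rot: [3.141, 0.001, 1.443]
wrist_force: [0.3, 0.5, -0.7]
finger_gap: 67.4
```

Run:
```python
from h import *
for n in("top","side"):
    p,d=manip.camera(n);np.savez(f"pics/{n}5.npz",p=p,d=d);cv2.imwrite(f"pics/{n}5.png",p[:,:,::-1])
    P=cloud(n,d)
    for nm,c,z in(("glued",(550,202),(80,96)),("dry",(536,94),(77,95)),("block",(452,-113),(70,90)),("tray",(543,148),(12,24))):
        m=(P[...,2]>z[0])&(P[...,2]<z[1])&(np.hypot(P[...,0]-c[0],P[...,1]-c[1])<(130 if nm=="tray" else 46))
        if m.sum()<20: print(n,nm,m.sum());continue
        r=cv2.minAreaRect(P[m][:,:2].astype(np.float32));print(n,nm,np.round(r[0],1),np.round(r[1],1),round(r[2],1),np.median(P[m][:,2]).round(1))
s=manip.read_state();print(s["clock"],s["eef_pos"],s["wrist_force"])
```

```text
top glued [547.  200.7] [45.1 60. ] 82.7 88.9
top dry [536.3  94.1] [44.4 59.8] 82.9 85.7
top block [ 455.6 -106.9] [30.8 60.5] 64.5 80.3
top tray [543.5 148.2] [224.9 116.2] 82.7 17.0
side glued [545.  203.9] [47.9 60.6] 82.1 86.1
side dry [531.5  97.2] [47.1 55.2] 80.5 83.1
side block [ 450.5 -110.3] [45.2 60.2] 62.2 78.9
side tray [540.  151.5] [225.9 115.2] 83.2 16.7
13.3 [ 506.23010715 -145.21446554  231.15305903] [-0.21841904  0.37056472  0.1597005 ]
```

View pics/side5.png

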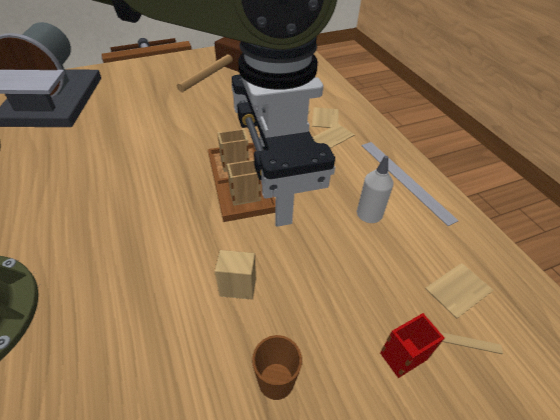

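View pics/top5.png

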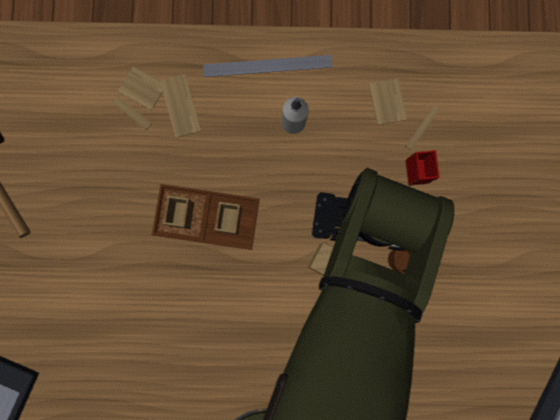

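The box stands upright in the left bay, at top (178,212). It is about 3.5 mm from the pad centre and within 1° of the tray axis. The dry box is unmoved, and the gripper is away in free air.

```bash
python3 -c "
from cell import manip
print(manip.sign_off())"
```

```text
the job is handed in; nothing more can be done
None
```

The glued box is standing on the cork pad in the empty bay, and the job is handed in (sign-off reports no verdict). I gripped it across its 44 mm width at no more than 26 N and carried it over upright. I set it down in steps of 1 mm or less, with about 5 N on the pad, then released it and moved clear.

**Last checks, top view:**
- **Position:** the box centre is at (547, 201) mm, against a pad centre of about (550, 202), so roughly 3.5 mm off.
- **Direction:** its sides are at 82.7°, the same as the tray.
- **Height:** its rim is at about 89 mm, which fits it standing flat on the 9 mm pad.
- **Dry box:** unmoved, to within 0.2 mm.

**Where checks disagreed:**
- **Camera offset:** the side camera reads about 3–4 mm different in position from the top camera throughout. I relied on the top view, because the fingertip's position in the side image showed the same offset.
- **Block:** the arm partly hid the block in the last top picture, so that reading (30.8 mm wide instead of 44) is not usable. The side view sees the block whole, at (450.5, -110), which agrees with its starting position (452, -113.5) once the usual offset is allowed for.

The whole job took about 13 s of the 38 s allowed.

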